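Trap a cover with a quarter-turn spring stop

TASK

Slide the red cover along the clamping channel until it is fully home against the blue end block. Then take the orange-gripped spring stop from the rack, drop its foot into the slot of the channel close behind the cover (lengthwise, at most about 15 mm from cover to cross-bar once turned), press it down, give it a quarter turn and let it spring up so that its grooves catch the lips, leaving its cross-bar pointing at the cover. Leave the cover home, let go, and do not disturb the grey-gripped stop, the jar, the can or the scraper.

Things in the scene. Friction and masses are not known exactly. Their poses are not given: they have to be found in the camera images.
- rail: Steel clamping channel fixed to the bench, 300 long (x) x 84 wide (y) x 48 high; origin at the centre of its underside, on the bench, z up. Walls, floor and lips 4 thick, inside 76 wide, inner floor at z 4, ends capped. The spring stop's origin is at z 32 when caught in the lips, and must be at z 20 to 26 for its foot to turn freely under them. Place, direction and bench side vary.
- rail_slot (a point): Middle of the channel's top slot, level with its top (48 above the bench). Slot 32 wide, along the channel's x. The lips beside it end in downturned edges 4 thick (16 to 20 from the middle line) that reach down to channel z 39, 5 below the lips' underside (z 44).
- rail_block (a point): Foot of the stop face of the blue end block on top of the channel's +x end: channel x +130, z 48. The block is 34 high.
- cover: Loose red steel cover turned upside down over the channel, about 450 g: 110 long (x, along the channel), 96 wide, top 35 above the channel. Skirts hang 15 down the channel's sides with 2 play, so it slides lengthwise. Origin: centre of the plane where it rests on the channel top. End faces at x +55, -55. Home: origin at channel x +75; it starts 55 to 155 short of that.
- cover_handle (a point): Middle of the black handle bar on top of the cover, 62 long along the cover's x, 18 wide, 16 high; 55 above the cover's origin.
- stop: Spring stop with an orange grip, about 240 g, z up; origin under the middle of its foot. Foot z 0 to 12; round neck to z 30, 26 dia, tapered to 21 at the foot so it centres itself in the slot; aluminium cross-bar 68 long along y, 24 along x, z 30 to 44; post 18 dia to z 60; grip on top. Hangs by the cross-bar in either place of the rack, origin 48 above the bench.
- stop_grip (a point): Middle of the stop's orange grip, a bar 64 long along the stop's x (like the foot), 18 wide, 32 high (z 60 to 92); 76 above the stop's origin.
- stop_foot (a point): Top centre of the stop's dark steel foot bar, 64 long (stop's x) x 22 wide x 12 high; 12 above the origin. Two grooves across its top, along y, 6 deep, 11 wide, centred at x +18 and -18, catch the lip edges of the channel after a quarter turn either way.
- stop_tip (a point): Lower end of the sprung plunger under the stop's foot, 16 dia, 36 below the origin when free. Stands on the channel floor and can be pressed up 20; force 2.4 N at first, 0.6 N per mm more, 14.4 N at the end.
- other_stop: Grey-gripped spring stop, the same shape and size as the orange one, hanging in the other place of the rack. For another job: leave it hanging.
- rack: Wooden rack fixed to the bench, 220 long (x) x 100 wide (y) x 78 high, slot 32 wide along x, open above and at the ends; origin at the centre of its underside. The stops hang in the slot 45 to 60 either side of the middle, feet along the rack's x. Rack and channel change sides of the bench from start to start.
- jar: Amber jar with a grey lid, 64 dia, 140 high, loose, origin under its centre; stands close beside the channel. Leave alone.
- can: Blue can with a yellow label, 54 dia, 165 high, loose, origin under its centre; stands close beside the rack. Leave alone.
- scraper: Scraper lying on the bench beside the channel, about 190 long along its x, loose. Leave alone.
Things that resemble listed ones, but are neither listed nor needed, are in the scene too. Several things have the shape of the cover; the one meant has the colours described above.

How it is judged:
On the way, in this order (a step that is already met when the one before it is completed fails the run):
1. the cover is home against the end block (within 5 mm) (x of cover in the frame of rail between 0.07 and 0.08 m and y of cover in the frame of rail between -0.008 and 0.008 m and z of cover in the frame of rail between 0.044 and 0.052 m), for 0.2 s.
2. the stop's foot is in the slot, lengthwise, right under the channel's top (y of stop in the frame of rail between -0.008 and 0.008 m and z of stop in the frame of rail between 0.01 and 0.036 m and angle between the x axis of stop and the x axis of rail, either way round below 0.4 rad), for 0.02 s.
At the end, for the whole second after the job is handed in: Cover on the channel within 5 mm of home; orange stop upright in the channel, square across it (within 0.15 rad), sprung up on the lip edges (origin 29.5 to 34.5 mm above the channel underside), cross-bar at most 17 mm from the cover; both at rest, stop released (all of step 1 and y of stop in the frame of rail between -0.008 and 0.008 m and z of stop in the frame of rail between 0.0295 and 0.0345 m and angle between the x axis of stop and the y axis of rail, either way round below 0.15 rad and angle between stop's own z axis and vertical below 0.1 rad and x of stop in the frame of cover between -0.106 and -0.08 m and linear speed of each of stop, cover below 0.02 m/s and contact force between the fingers and stop below 0.1 N); the robot touches nothing.
It fails at once if the grey-gripped stop disturbed (moved more than 20 mm) (distance of other_stop from where it was at the start of the episode above 0.02 m).
It fails at once if the jar disturbed (moved more than 25 mm) (distance of jar from where it was at the start of the episode above 0.025 m).
It fails at once if the can disturbed (moved more than 25 mm) (distance of can from where it was at the start of the episode above 0.025 m).
It fails at once if the scraper disturbed (moved more than 30 mm) (distance of scraper from where it was at the start of the episode above 0.03 m).
It also fails if it takes over 67 s, if anything falls off the work surface, if the arm or the gripper's body presses on something with over 40 N, if the wrist force passes 120 N, or if a joint passes its speed limit or range.

ROBOT

A 7-joint arm with a two-finger parallel gripper is mounted at the origin on the work surface. World frame = base frame: x ahead of the robot, y to its left, z up, the work surface at z = 0. Lengths are in m, angles in rad, forces in N, time in s.
With the tool pointing down it reaches from about 0.425 to 0.925 m from the base axis. Payload 6.8 kg.
Tool frame: the origin (TCP) lies on the mounting face of the last link; the fingertips stand 173 mm ahead of it and the grasp point (between the pads) lies 155 mm ahead of it; z points along the fingers, y is the line along which they close (so a half turn about z gives the same grasp; the last joint's range is limited). The gripper opens to 85 mm and grips with 20 to 120 N. Pads are 22 mm wide; open, the fingers measure 114 mm over their backs; the gripper's body (76 mm by 85 mm) begins 54 mm behind the grasp point. The pads swing forward as they close: fully open they stand 13 mm farther back than shut.
Start: joints at [-1.438, 0.477, 0.022, 1.555, -0.011, 1.109, -0.083], TCP at [0.161, 0.656, 0.405] pointing down, gripper open.
Joint ranges: [-2.96, 2.96], [-0.34, 2.1], [-1.41, 1.46], [0.24, 2.44], [-1.37, 4.51], [0.17, 1.92], [-2.96, 2.96]. Speed limits (rad/s): [2.39, 2.39, 3.14, 3.14, 3.14, 3.14, 3.14].

INTERFACE

Orientations are given as a rotation vector (axis times angle).
In Python, from bench import r gives the robot as it stands.
- The arm moves only by the tool carry_out, never from a script. Its argument "moves" is a list of rows, each a list of 5 numbers: the shift along the tool's x, y, z in m, then the turn about the tool's z in rad, then the finger opening in m, from 0 to 0.0854. In form: [[dx, dy, dz, roll, claw], ...]. A call has exactly 8 rows; each row is the pose to reach, as a shift and turn from the pose commanded when the call began, along the tool's axes at that moment; what a row does not reach only later rows make up. A row lasts 1/10 s, in which the tool goes at most 50 mm and 8.59 degrees, less where a joint would pass 70% of its speed; a pose out of reach is approached as far as the arm can. A call with a gripper value outside its range is refused whole. The fingers move at their own pace and stop on an object; "force" is the grip in N (left out, the last holds). Time passes only in rows, so rows that repeat a pose let the fingers close, or fill a call up. It gives the time, the measured TCP pose, the force, the opening and the grip force at its end, in the units of the state.
- r.get_obs(): the state, without advancing time (a new reading comes with each control period).
- r.grab_frame(name): name is "side" or "top" or "wrist"; returns the picture (480x640x3 uint8, red, green, blue); there is no depth.
- r.calibration(name): a dict with "fx", "fy", "cx", "cy" (pixels), "k1" (the pictures are not rectified: a ray, as slopes to the right and down, at radius r is drawn at 1 + k1 r^2 times it, then the intrinsics apply), "rvec" (rotation vector, rad) and "tvec" (3), from world to camera coordinates, as OpenCV has them. Camera axes: x right, y down, z forward; pixel columns grow to the right and rows downward; lengths in m; the calibration is good to about 2 mm. A picture is of the moment at which its call begins: read the wrist's pose just before it. calibration takes no time and is no camera call; for the wrist camera it gives the pose at the moment of the call.
- r.hand_in(): hands the job in; it is judged then, once.
The state is a dict: "clock": time; "joints": joint angles; "qvel": joint speeds; "tau": joint torques, N m; "tcp_pos": TCP position; "orientation": TCP orientation; "contact_force": force on the tool from outside, world axes, zero at the start; "moment": the same for the moment, N m; "grip_width": finger opening in m; "gripper_force": force on a finger pad.
Only numpy, scipy, OpenCV 4.12 (cv2) and the standard library are available. Lean on these libraries where they do the work, as an engineer would, in place of code of your own. Each camera call takes 0.05 s, during which the arm holds its last target. There are 200 camera calls.

## Working session

There is one attempt and no reset: what is moved stays moved. The work goes in short steps, Python scripts to look and compute and a tool call to move; the robot and the scene stay as the last step left them, time stands still between calls to the robot, and variables do not carry over. Pictures are saved under pics/ and viewed, at most 10 in all, crops included, and the job is handed in when it is done.

Besides the shell and the picture viewer there is one more tool, called after "Call:" in YAML: its name, and indented under it one key for each argument. carry_out: Moves the arm, as the interface text tells. Its arguments: {"type":"object","properties":{"moves":{"type":"array","items":{"type":"array","items":{"type":"number"}}},"force":{"type":"number"}},"required":["moves"]}

```bash
mkdir -p pics
cat > h.py <<'E'
from bench import r
import cv2, numpy as np
from scipy.spatial.transform import Rotation as R
def snap(n,f):
    im=cv2.cvtColor(r.grab_frame(n),cv2.COLOR_RGB2BGR); cv2.imwrite('pics/'+f,im); return im
def ray(n,u,v,c=None):
    c=c or r.calibration(n)
    x,y=(u-c['cx'])/c['fx'],(v-c['cy'])/c['fy']
    d=np.hypot(x,y); s=d
    for _ in range(30): s=d/(1+c['k1']*s*s)
    k=s/d if d>0 else 1
    M=R.from_rotvec(c['rvec']).as_matrix(); t=np.array(c['tvec'])
    return -M.T@t, M.T@np.array([x*k,y*k,1])
def at(n,u,v,z,c=None):
    o,d=ray(n,u,v,c); return o+d*(z-o[2])/d[2]
def px(n,p,c=None):
    c=c or r.calibration(n)
    q=R.from_rotvec(c['rvec']).as_matrix()@np.array(p)+np.array(c['tvec'])
    x,y=q[:2]/q[2]; k=1+c['k1']*(x*x+y*y)
    return np.array([c['fx']*x*k+c['cx'],c['fy']*y*k+c['cy']])
E
python3 - <<'E'
from h import *
snap('top','top.png');snap('side','side.png')
for n in('top','side'):
    c=r.calibration(n);print(n,c,ray(n,320,240)[0])
o=r.get_obs();print(o['tcp_pos'],o['orientation'],R.from_rotvec(o['orientation']).as_matrix().round(3),o['clock'])
E
```

```text
top {'fx': 459.7975103147563, 'fy': 459.7975103147563, 'cx': 330.09924910278056, 'cy': 237.46340216687088, 'k1': -0.04264926623100629, 'rvec': array([ 2.20210632, -2.16076509,  0.06257797]), 'tvec': array([0.00303479, 0.58110516, 0.78422389])} [0.52628522 0.00486033 0.82200959]
side {'fx': 435.2017305944667, 'fy': 435.2017305944667, 'cx': 312.1575831281164, 'cy': 246.01103065634425, 'k1': -0.08443345691233003, 'rvec': array([ 0.4795568 , -2.50802024,  1.48811024]), 'tvec': array([0.53939372, 0.19143292, 0.55779606])} [0.35837368 0.56813162 0.43303967]
[0.16087979 0.65531134 0.40384807] [-3.77225439e-01 -3.11876429e+00  2.52361263e-03] [[-0.971  0.238 -0.   ]
 [ 0.238  0.971 -0.002]
 [-0.    -0.002 -1.   ]] 0.1
```

View pics/top.png

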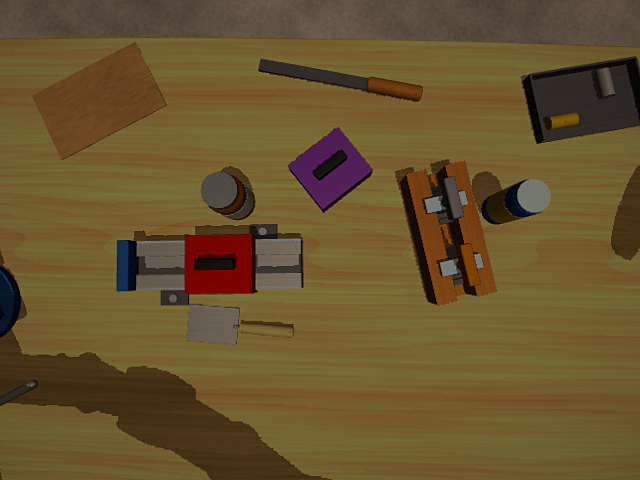

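View pics/side.png

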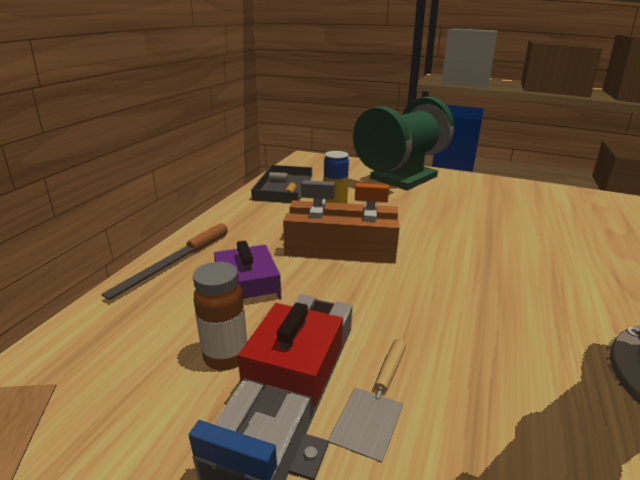

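The red cover is at top pixel (218,263), with its handle at (215,263). The purple cover at (330,168) and the grey-gripped stop at (453,197) are lookalikes, to be left alone. The orange-gripped stop is at (470,264), and the blue end block is at (127,265). I'll confirm these in an enlarged crop.

Run:
```python
import cv2,numpy as np
a=cv2.imread('pics/top.png')
A=cv2.resize(a[225:305,110:310],None,fx=4,fy=4,interpolation=cv2.INTER_CUBIC)
B=cv2.resize(a[155:310,395:555],None,fx=4,fy=4,interpolation=cv2.INTER_CUBIC)[:, :]
cv2.imwrite('pics/A.png',A)
cv2.imwrite('pics/B.png',cv2.resize(B,None,fx=.96,fy=.96))
h=cv2.cvtColor(a,cv2.COLOR_BGR2HSV)
def blob(m,name,box):
    k=np.zeros_like(m);x0,y0,x1,y1=box;k[y0:y1,x0:x1]=m[y0:y1,x0:x1]
    p=np.argwhere(k)[:,::-1].astype(np.float32);print(name,len(p),cv2.minAreaRect(p))
blob((h[...,0]<5)&(h[...,1]>200)&(h[...,2]>60),'red',(170,220,270,305))
blob((h[...,0]>100)&(h[...,0]<125)&(h[...,1]>120)&(h[...,2]>50),'blue',(105,225,145,305))
blob((h[...,2]<50),'handle',(190,245,242,280))
```

```text
red 3360 ((218.00796508789062, 263.9462890625), (59.02629852294922, 67.04288482666016), 88.97696685791016)
blue 560 ((126.5, 265.0), (19.0, 50.0), 0.0)
handle 486 ((214.5, 261.5), (15.0, 41.0), 90.0)
```

View pics/A.png

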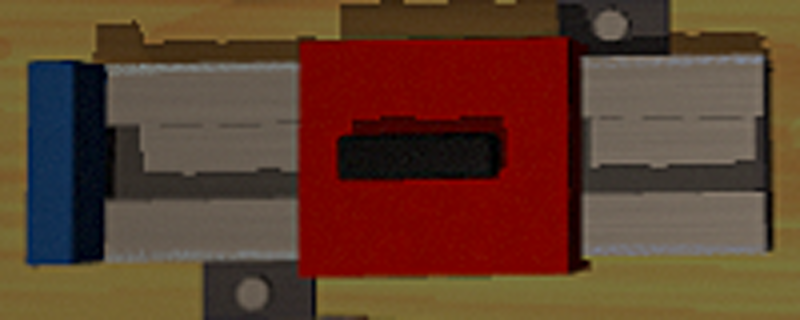

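View pics/B.png

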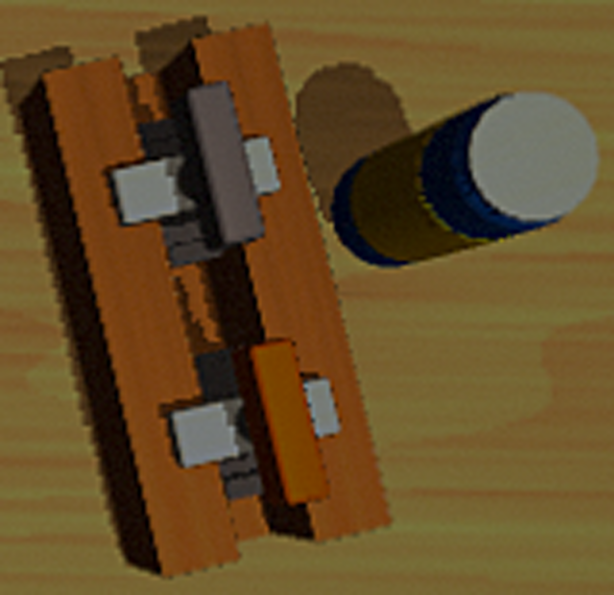

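The crops confirm it. Red cover with black handle at (214.5,264), slot dark at v≈269, block face at u≈136, free channel end at u≈302. Orange grip top centre at about (470.3,264.4) and grey grip at about (453.6,197.5). Now positions.

Run:
```python
from h import *
A=lambda u,v,z:at('top',110+u/4,225+v/4,z)
B=lambda u,v,z:at('top',395+u/3.84,155+v/3.84,z)
print('handle',[A(*p,.111).round(4) for p in((338,133),(498,133),(498,180),(338,180),(418,156.5))])
print('cover top',[A(*p,.083).round(4) for p in((300,40),(568,38),(570,273),(300,275))])
print('rail',[A(*p,.048).round(4) for p in((105,64),(765,57),(768,250),(105,260))])
print('block top',[A(*p,.082).round(4) for p in((28,62),(76,62),(75,263),(27,263))])
g=[B(*p,.140) for p in((250,345),(292,338),(328,495),(288,503))]
print('grip',np.round(g,4),np.mean(g,0).round(4))
k=[B(*p,.140) for p in((188,87),(224,82),(264,235),(224,245))];print('grey',np.mean(k,0).round(4))
print('can',B(534,157,.165),'jar',at('top',220,191,.14))
print('rack top',[B(*p,.078).round(4) for p in((43,75),(118,57),(190,42),(268,25),(390,525),(318,541),(240,556),(162,577))])
print('bar L',[B(*p,.092).round(4) for p in((172,410),(232,402),(182,467),(240,458))])
# side check
print('side grip centre proj',px('side',np.mean(g,0)), 'handle',px('side',A(418,156.5,.111)))
```

```text
handle [array([0.5384, 0.2233, 0.111 ]), array([0.5397, 0.1607, 0.111 ]), array([0.5215, 0.1601, 0.111 ]), array([0.5202, 0.2226, 0.111 ]), array([0.5299, 0.1916, 0.111 ])]
cover top [array([0.5763, 0.249 , 0.083 ]), array([0.5791, 0.1397, 0.083 ]), array([0.4847, 0.136 , 0.083 ]), array([0.4814, 0.2453, 0.083 ])]
rail [array([0.5668, 0.3445, 0.048 ]), array([0.5751, 0.0624, 0.048 ]), array([0.4941, 0.0592, 0.048 ]), array([0.4836, 0.3406, 0.048 ])]
block top [array([0.5652, 0.3617, 0.082 ]), array([0.5656, 0.3417, 0.082 ]), array([0.484 , 0.3382, 0.082 ]), array([0.4835, 0.3581, 0.082 ])]
grip [[ 0.5654 -0.1807  0.14  ]
 [ 0.5684 -0.197   0.14  ]
 [ 0.508  -0.211   0.14  ]
 [ 0.5047 -0.1955  0.14  ]] [ 0.5366 -0.1961  0.14  ]
grey [ 0.6366 -0.171   0.14  ]
can [ 0.63686441 -0.28167806  0.165     ] jar [0.63976177 0.17972815 0.14      ]
rack top [array([ 0.6826, -0.1092,  0.078 ]), array([ 0.691 , -0.1412,  0.078 ]), array([ 0.6981, -0.1721,  0.078 ]), array([ 0.7062, -0.2056,  0.078 ]), array([ 0.4943, -0.2568,  0.078 ]), array([ 0.4871, -0.2264,  0.078 ]), array([ 0.4803, -0.1935,  0.078 ]), array([ 0.471 , -0.1608,  0.078 ])]
bar L [array([ 0.5406, -0.1615,  0.092 ]), array([ 0.5444, -0.1863,  0.092 ]), array([ 0.5172, -0.1657,  0.092 ]), array([ 0.5214, -0.1897,  0.092 ])]
side grip centre proj [371.54730944 185.24621386] handle [292.56331771 316.60414308]
```

```bash
cat >> h.py <<'E'
def go(x,y,z,yaw=None):
    "tool-frame shift and roll to bring the GRASP point to x,y,z with tool-y heading yaw (deg, mod 180)"
    o=r.get_obs(); M=R.from_rotvec(o['orientation']).as_matrix(); p=np.array(o['tcp_pos'])
    d=M.T@(np.array([x,y,z])-(p+M[:,2]*.155))
    h=np.degrees(np.arctan2(M[1,1],M[0,1])); roll=0
    if yaw is not None: roll=-np.radians((yaw-h+90)%180-90)
    print('t',round(o['clock'],2),'shift',d.round(4),'roll',round(roll,4),'grasp',(p+M[:,2]*.155).round(4),'yaw',h.round(2),'j7',o['joints'][6].round(2),'F',o['contact_force'].round(1),'w',round(o['grip_width'],4),round(o['gripper_force'],1),'tilt',M[:2,2].round(3))
E
python3 -c "
from h import *
go(.5299,.1916,.2488,1.9)"
```

```text
t 0.1 shift [-0.4689 -0.3621  0.0007] roll 1.2969 grasp [0.1608 0.6551 0.2488] yaw 76.21 j7 -0.08 F [ 0.  -0.2 -0. ] w 0.0858 0.0 tilt [-0.    -0.002]
```

Call:
carry_out:
  moves:
    - [-0.469,-0.363,0,1.297,0.06]
    - [-0.469,-0.363,0,1.297,0.06]
    - [-0.469,-0.363,0,1.297,0.06]
    - [-0.469,-0.363,0,1.297,0.06]
    - [-0.469,-0.363,0,1.297,0.06]
    - [-0.469,-0.363,0,1.297,0.06]
    - [-0.469,-0.363,0,1.297,0.06]
    - [-0.469,-0.363,0,1.297,0.06]

```text
clock: 0.9
tcp_pos: [0.4106, 0.3404, 0.4046]
orientation: [-2.079, -2.355, 0.0]
contact_force: [0.7, 0.1, 0.6]
grip_width: 0.0597
gripper_force: 0.0
```

```bash
python3 -c "
from h import *
go(.5299,.1916,.2,1.9)"
```

```text
t 0.9 shift [-0.1625  0.1001  0.0496] roll 0.0908 grasp [0.4105 0.3405 0.2496] yaw 7.1 j7 -0.57 F [0.7 0.1 0.6] w 0.0597 0.0 tilt [-0.  0.]
```

Call:
carry_out:
  moves:
    - [-0.162,0.1,0.05,0.091,0.06]
    - [-0.162,0.1,0.05,0.091,0.06]
    - [-0.162,0.1,0.05,0.091,0.06]
    - [-0.162,0.1,0.05,0.091,0.06]
    - [-0.162,0.1,0.05,0.091,0.06]
    - [-0.162,0.1,0.05,0.091,0.06]
    - [-0.162,0.1,0.05,0.091,0.06]
    - [-0.162,0.1,0.05,0.091,0.06]

```text
clock: 1.7
tcp_pos: [0.5292, 0.1963, 0.3548]
orientation: [-2.174, -2.267, -0.001]
contact_force: [0.7, -0.5, 0.0]
grip_width: 0.06
gripper_force: 0.0
```

```bash
python3 -c "
from h import *
go(.5299,.1916,.108,1.9)
snap('wrist','w1.png')
for p in ((.5299,.1916,.111),(.5310,.1606,.111),(.5288,.2226,.111)): print(px('wrist',p))"
```

```text
t 1.7 shift [-0.0049  0.0006  0.0918] roll 0.0087 grasp [0.5292 0.1964 0.1998] yaw 2.4 j7 -0.23 F [ 0.7 -0.5  0. ] w 0.06 0.0 tilt [-0.     0.001]
[317.04916841 258.48356933]
[316.82587539 300.39892039]
[317.2902947  213.26631876]
```

View pics/w1.png

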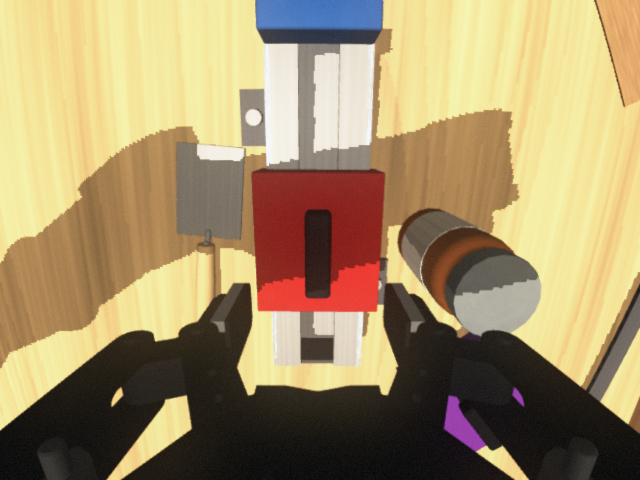

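The wrist view agrees with the estimate: handle at (317,254) between the fingers, jar clear on the right. Next I descend and grip gently.

Call:
carry_out:
  moves:
    - [-0.004,0.001,0.03,0.009,0.06]
    - [-0.004,0.001,0.06,0.009,0.06]
    - [-0.004,0.001,0.09,0.009,0.06]
    - [-0.004,0.001,0.09,0.009,0.06]
    - [-0.004,0.001,0.09,0.009,0.01]
    - [-0.004,0.001,0.09,0.009,0.01]
    - [-0.004,0.001,0.09,0.009,0.01]
    - [-0.004,0.001,0.09,0.009,0.01]
  force: 25

```text
clock: 2.55
tcp_pos: [0.5313, 0.191, 0.2664]
orientation: [-2.187, -2.255, -0.003]
contact_force: [-2.5, -1.4, 5.5]
grip_width: 0.0173
gripper_force: 28.1
```

```bash
python3 -c "
from h import *
go(.5269,.2866,.108,1.9)"
```

```text
t 2.55 shift [ 0.0954 -0.0017  0.0035] roll -0.0027 grasp [0.5315 0.1913 0.1114] yaw 1.74 j7 -0.16 F [-2.5 -1.4  5.5] w 0.0173 28.1 tilt [0.001 0.002]
```

Call:
carry_out:
  moves:
    - [0.01,0,0,0,0.01]
    - [0.024,0,0,0,0.01]
    - [0.038,0,0,0,0.01]
    - [0.052,0,0,0,0.01]
    - [0.064,0,0,0,0.01]
    - [0.075,0,0,0,0.01]
    - [0.083,0,0,0,0.01]
    - [0.087,0,0,0,0.01]

```text
clock: 3.35
tcp_pos: [0.5287, 0.2757, 0.2664]
orientation: [2.188, 2.253, -0.004]
contact_force: [-5.1, -8.8, 11.4]
grip_width: 0.0176
gripper_force: 28.9
```

```bash
python3 -c "
from h import *
go(.5269,.2866,.108,1.9)"
```

```text
t 3.35 shift [ 0.0114 -0.0014  0.0034] roll -0.004 grasp [0.5286 0.2753 0.1114] yaw 1.67 j7 -0.3 F [-5.1 -8.8 11.4] w 0.0176 28.9 tilt [-0.001 -0.003]
```

Call:
carry_out:
  moves:
    - [0.005,0,-0.001,0,0.01]
    - [0.008,0,-0.001,0,0.01]
    - [0.01,0,-0.001,0,0.01]
    - [0.012,0,-0.001,0,0.01]
    - [0.014,0,-0.001,0,0.01]
    - [0.016,0,-0.001,0,0.01]
    - [0.016,0,-0.001,0,0.01]
    - [0.016,0,-0.001,0,0.01]

```text
clock: 4.15
tcp_pos: [0.5288, 0.2865, 0.2664]
orientation: [2.19, 2.246, -0.014]
contact_force: [-5.5, -21.3, 13.5]
grip_width: 0.0175
gripper_force: 29.4
```

```bash
python3 -c "
from h import *
go(.5269,.2866,.108,1.9)"
```

```text
t 4.15 shift [ 0.0017 -0.0014  0.0034] roll -0.0081 grasp [0.5283 0.285  0.1114] yaw 1.43 j7 -0.32 F [ -5.5 -21.3  13.5] w 0.0175 29.4 tilt [-0.003 -0.01 ]
```

Call:
carry_out:
  moves:
    - [0,0,0,0,0.05]
    - [0,0,0,0,0.05]
    - [0,0,0,0,0.06]
    - [0,0,-0.03,0,0.06]
    - [0,0,-0.07,0,0.06]
    - [0,0,-0.11,0,0.06]
    - [0,0,-0.11,0,0.06]
    - [0,0,-0.11,0,0.06]

```text
clock: 4.95
tcp_pos: [0.528, 0.2945, 0.3768]
orientation: [-2.186, -2.256, -0.005]
contact_force: [-0.5, 0.2, -0.4]
grip_width: 0.0602
gripper_force: 0.0
```

Run:
```python
from h import *
go(.5365,-.196,.25,-76.4)
a=snap('wrist','w2.png'); b=snap('top','top2.png')
cv2.imwrite('pics/c2.png',np.hstack([cv2.resize(a,None,fx=.75,fy=.75),cv2.resize(b[210:330,90:170],(240,360),interpolation=cv2.INTER_CUBIC)]))
```

```text
t 4.95 shift [-0.4908 -0.0071 -0.0293] roll 1.3647 grasp [0.5283 0.2949 0.2218] yaw 1.79 j7 -0.38 F [-0.5  0.2 -0.4] w 0.0602 0.0 tilt [0.002 0.002]
```

View pics/c2.png

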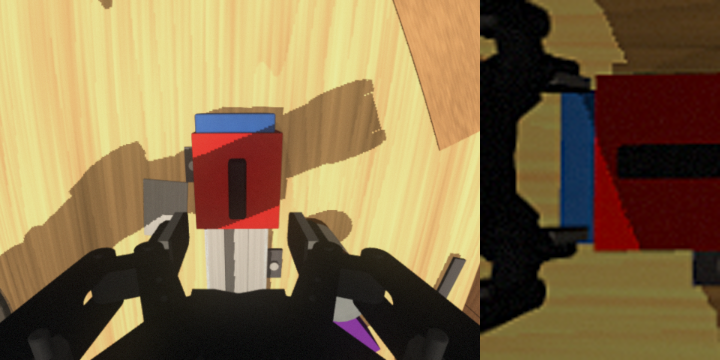

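Both views show the cover flush with the blue block, with no gap (wrist: cover front at v≈132, block behind it), so the cover is home. Next is the stop.

Call:
carry_out:
  moves:
    - [-0.491,-0.007,-0.03,1.365,0.06]
    - [-0.491,-0.007,-0.03,1.365,0.06]
    - [-0.491,-0.007,-0.03,1.365,0.06]
    - [-0.491,-0.007,-0.03,1.365,0.06]
    - [-0.491,-0.007,-0.03,1.365,0.06]
    - [-0.491,-0.007,-0.03,1.365,0.06]
    - [-0.491,-0.007,-0.03,1.365,0.06]
    - [-0.491,-0.007,-0.03,1.365,0.06]

```text
clock: 5.85
tcp_pos: [0.5336, -0.107, 0.3991]
orientation: [-3.08, -0.617, 0.003]
contact_force: [0.8, 0.0, 0.1]
grip_width: 0.0604
gripper_force: 0.0
```

```bash
python3 -c "
from h import *
c=lambda u,v,z,f=None:0
go(.5365,-.196,.25,-76.4)"
```

```text
t 5.85 shift [-0.0314  0.0833 -0.0059] roll 0.1579 grasp [ 0.5333 -0.107   0.2441] yaw -67.35 j7 -0.77 F [0.8 0.  0.1] w 0.0604 0.0 tilt [-0.002 -0.   ]
```

Call:
carry_out:
  moves:
    - [-0.031,0.083,0.0,0.158,0.06]
    - [-0.031,0.083,0.0,0.158,0.06]
    - [-0.031,0.083,0.0,0.158,0.06]
    - [-0.031,0.083,0.02,0.158,0.06]
    - [-0.031,0.083,0.035,0.158,0.06]
    - [-0.031,0.083,0.035,0.158,0.06]
    - [-0.031,0.083,0.035,0.158,0.06]
    - [-0.031,0.083,0.035,0.158,0.06]

```text
clock: 6.65
tcp_pos: [0.5384, -0.1938, 0.3655]
orientation: [3.118, 0.381, 0.001]
contact_force: [0.8, -0.0, 0.7]
grip_width: 0.0601
gripper_force: 0.0
```

Run:
```python
from h import *
go(.5365,-.196,.131,-76.4)
a=snap('wrist','w3.png')
d=np.array([np.cos(np.radians(13.6)),np.sin(np.radians(13.6))])*.032
for s in(-1,0,1): print(px('wrist',[.5366+s*d[0],-.1961+s*d[1],.14]))
print(px('side',[.5366,-.1961,.14]))
```

```text
t 6.65 shift [-0.0025  0.0016  0.0795] roll 0.006 grasp [ 0.5385 -0.1938  0.2105] yaw -76.05 j7 -0.69 F [ 0.8 -0.   0.7] w 0.0601 0.0 tilt [ 0.001 -0.   ]
[320.10151538 311.32313641]
[320.47971184 264.85514736]
[320.88268029 214.19769803]
[371.56636093 185.24021981]
```

View pics/w3.png

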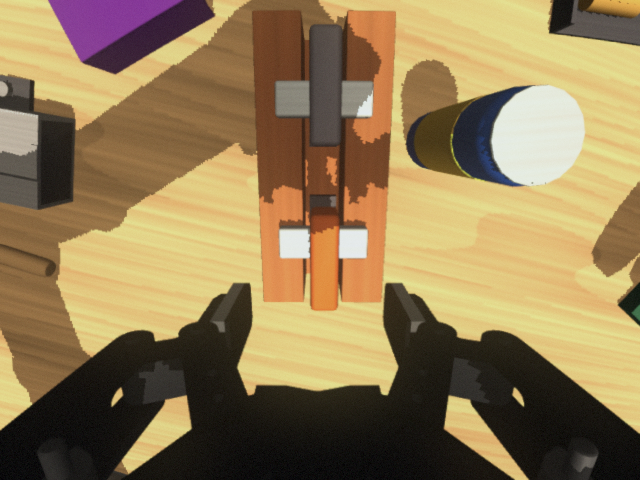

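The orange grip is at (324,258), between the fingers. It sits about 2 mm right of my estimate, so I add that correction. The can and grey stop are clear. Now descend and grip.

Call:
carry_out:
  moves:
    - [0,0.004,0.02,0.006,0.06]
    - [0,0.004,0.05,0.006,0.06]
    - [0,0.004,0.075,0.006,0.06]
    - [0,0.004,0.082,0.006,0.06]
    - [0,0.004,0.082,0.006,0.01]
    - [0,0.004,0.082,0.006,0.01]
    - [0,0.004,0.082,0.006,0.01]
    - [0,0.004,0.082,0.006,0.01]
  force: 80

```text
clock: 7.5
tcp_pos: [0.5398, -0.1982, 0.2846]
orientation: [3.119, 0.371, 0.004]
contact_force: [-0.5, 0.7, 7.4]
grip_width: 0.0167
gripper_force: 79.1
```

```bash
python3 -c "
from h import *
go(.5365,-.196,.128,-76.4)"
```

```text
t 7.5 shift [-0.0031 -0.0031  0.0016] roll -0.0005 grasp [ 0.5402 -0.1983  0.1296] yaw -76.43 j7 -0.61 F [-0.5  0.7  7.4] w 0.0167 79.1 tilt [ 0.003 -0.   ]
```

Call:
carry_out:
  moves:
    - [0,0,-0.02,0,0.01]
    - [0,0,-0.05,0,0.01]
    - [0,0,-0.08,0,0.01]
    - [0,0,-0.11,0,0.01]
    - [0,0,-0.13,0,0.01]
    - [0,0,-0.13,0,0.01]
    - [0,0,-0.13,0,0.01]
    - [0,0,-0.13,0,0.01]

```text
clock: 8.3
tcp_pos: [0.5386, -0.1975, 0.4117]
orientation: [-3.119, -0.371, 0.003]
contact_force: [0.5, -0.0, -2.5]
grip_width: 0.0168
gripper_force: 78.6
```

Run:
```python
from h import *
go(.5303,.190,.26,1.9)
a=snap('side','s3.png'); w=snap('wrist','w4.png')
cv2.imwrite('pics/c3.png',np.hstack([cv2.resize(a[60:300,260:500],None,fx=1.6,fy=1.6),cv2.resize(w,(400,384))]))
```

```text
t 8.3 shift [ 0.0832 -0.3784 -0.003 ] roll -1.367 grasp [ 0.5383 -0.1974  0.2567] yaw -76.42 j7 -0.73 F [ 0.5 -0.  -2.5] w 0.0168 78.6 tilt [-0.002  0.001]
```

View pics/c3.png

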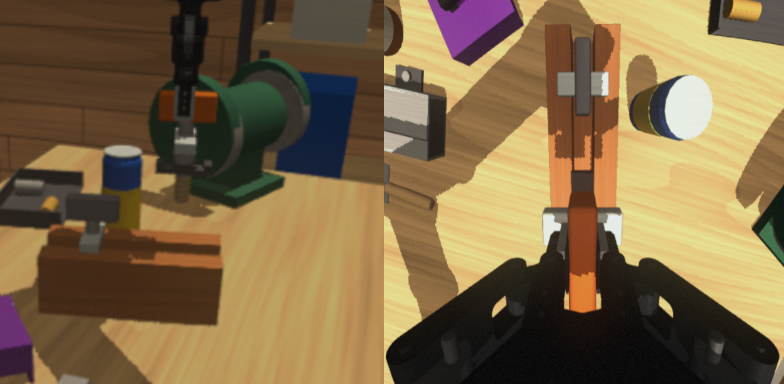

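The stop is held upright and centred in the gripper; the grey stop is still in place. Now carry it over the slot.

Call:
carry_out:
  moves:
    - [0.083,-0.378,-0.003,-1.367,0.01]
    - [0.083,-0.378,-0.003,-1.367,0.01]
    - [0.083,-0.378,-0.003,-1.367,0.01]
    - [0.083,-0.378,-0.003,-1.367,0.01]
    - [0.083,-0.378,-0.003,-1.367,0.01]
    - [0.083,-0.378,-0.003,-1.367,0.01]
    - [0.083,-0.378,-0.003,-1.367,0.01]
    - [0.083,-0.378,-0.003,-1.367,0.01]

```text
clock: 9.2
tcp_pos: [0.5302, 0.1927, 0.4152]
orientation: [-2.355, -2.078, 0.001]
contact_force: [1.1, 0.1, -2.9]
grip_width: 0.0166
gripper_force: 79.0
```

```bash
python3 -c "
from h import *
go(.531,.1895,.23,1.9)"
```

```text
t 9.2 shift [-0.0031  0.0014  0.0302] roll -0.158 grasp [0.53   0.1928 0.2602] yaw -7.15 j7 -0.4 F [ 1.1  0.1 -2.9] w 0.0166 79.0 tilt [-0.001  0.   ]
```

Call:
carry_out:
  moves:
    - [-0.003,0.001,0.01,-0.158,0.01]
    - [-0.003,0.001,0.03,-0.158,0.01]
    - [-0.003,0.001,0.045,-0.158,0.01]
    - [-0.003,0.001,0.045,-0.158,0.01]
    - [-0.003,0.001,0.045,-0.158,0.01]
    - [-0.003,0.001,0.045,-0.158,0.01]
    - [-0.003,0.001,0.045,-0.158,0.01]
    - [-0.003,0.001,0.045,-0.158,0.01]

```text
clock: 10.0
tcp_pos: [0.5319, 0.1859, 0.3717]
orientation: [2.195, 2.248, 0.002]
contact_force: [-0.1, -0.1, -2.6]
grip_width: 0.0166
gripper_force: 78.9
```

Run:
```python
from h import *
go(.531,.1895,.125,1.9)
a=snap('side','s5.png'); w=snap('wrist','w5.png')
cv2.imwrite('pics/c5.png',np.hstack([cv2.resize(a[200:480,160:400],(480,560)),cv2.resize(w[100:440,220:420],(320,544),interpolation=cv2.INTER_CUBIC)[:560] if 0 else cv2.copyMakeBorder(cv2.resize(w[100:440,220:420],(320,544)),0,16,0,0,0)]))
u=np.array([-.0334,.9994]);o=np.array([.5296,.2116])
for x in(20,-22,-54,10): print(x,px('side',[*(o+u*x/1000),.048]).round(1),px('wrist',[*(o+u*x/1000),.083]).round(1))
```

```text
t 10.0 shift [ 0.0035 -0.001   0.0917] roll -0.0092 grasp [0.532  0.186  0.2167] yaw 1.37 j7 -0.22 F [-0.1 -0.1 -2.6] w 0.0166 78.9 tilt [0.001 0.001]
20 [280.8 378. ] [314.  177.2]
-22 [293.8 355.1] [314.7 230.4]
-54 [302.7 339.4] [315.1 268.2]
10 [284.  372.3] [314.1 190.3]
```

View pics/c5.png

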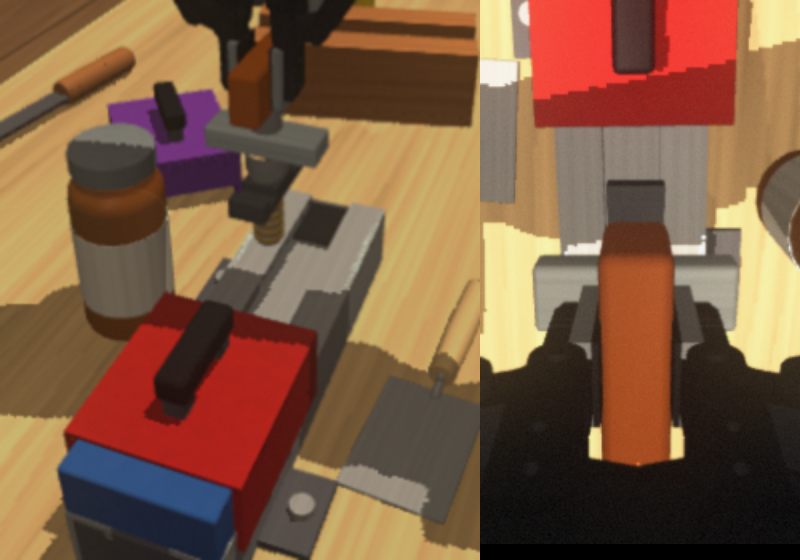

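Run:
```python
from h import *
u=np.array([-.0334,.9994]);n=np.array([-.9994,-.0334]);o=np.array([.5296,.2116])
for nm,p in dict(foot_end=(317.6,212.5,.147),foot_endL=(299.5,212.5,.147),grip_end=(317.2,240.6,.227),slot=(314.4,190,.048),slotL=(296.3,190,.048),slotR=(332.5,190,.048),coverL=(253.7,178.5,.083),coverR=(379,177.5,.083)).items():
    q=at('wrist',*p)[:2]-o; print(nm,'rail x',(q@u*1000).round(1),'y',(q@n*1000).round(1))
```

```text
foot_end rail x 4.8 y -2.5
foot_endL rail x 4.9 y 8.2
grip_end rail x 10.0 y -2.4
slot rail x 5.9 y 0.1
slotL rail x 6.1 y 16.0
slotR rail x 5.7 y -15.7
coverL rail x 19.6 y 46.3
coverR rail x 19.3 y -49.9
```

Rail and cover positions match within 1 mm. The stop needs about −2 mm in dy and +3 mm in dx. Lowering now.

Call:
carry_out:
  moves:
    - [0.003,-0.002,0.01,-0.009,0.01]
    - [0.003,-0.002,0.03,-0.009,0.01]
    - [0.003,-0.002,0.05,-0.009,0.01]
    - [0.003,-0.002,0.065,-0.009,0.01]
    - [0.003,-0.002,0.08,-0.009,0.01]
    - [0.003,-0.002,0.09,-0.009,0.01]
    - [0.003,-0.002,0.1,-0.009,0.01]
    - [0.003,-0.002,0.105,-0.009,0.01]

```text
clock: 10.9
tcp_pos: [0.5297, 0.1888, 0.2658]
orientation: [-2.184, -2.257, 0.0]
contact_force: [-2.3, -1.3, 7.4]
grip_width: 0.0167
gripper_force: 80.3
```

```bash
python3 -c "
from h import *
go(.530,.1895,.1046,1.9)"
```

```text
t 10.9 shift [0.0006 0.0004 0.0062] roll -0.0002 grasp [0.5297 0.1889 0.1108] yaw 1.89 j7 -0.14 F [-2.3 -1.3  7.4] w 0.0167 80.3 tilt [-0.  0.]
```

Call:
carry_out:
  moves:
    - [0,0,0.002,0,0.01]
    - [0,0,0.004,0,0.01]
    - [0,0,0.0055,0,0.01]
    - [0,0,0.0055,0,0.01]
    - [0,0,0.0055,0,0.01]
    - [0,0,0.0055,0,0.01]
    - [0,0,0.0055,0,0.01]
    - [0,0,0.0055,0,0.01]

```text
clock: 11.7
tcp_pos: [0.5297, 0.1887, 0.2617]
orientation: [-2.184, -2.257, -0.001]
contact_force: [-4.2, -1.0, 9.5]
grip_width: 0.0169
gripper_force: 80.6
```

```bash
python3 -c "
from h import *
go(.530,.1895,.1046,1.9)"
```

```text
t 11.7 shift [0.0007 0.0003 0.0021] roll -0.0005 grasp [0.5297 0.1888 0.1067] yaw 1.87 j7 -0.13 F [-4.2 -1.   9.5] w 0.0169 80.6 tilt [-0.     0.001]
```

Call:
carry_out:
  moves:
    - [0,-0.001,0.0015,0,0.01]
    - [0,-0.001,0.002,0.1,0.01]
    - [0,-0.001,0.002,0.22,0.01]
    - [0,-0.001,0.002,0.34,0.01]
    - [0,-0.001,0.002,0.46,0.01]
    - [0,-0.001,0.002,0.58,0.01]
    - [0,-0.001,0.002,0.7,0.01]
    - [0,-0.001,0.002,0.8,0.01]

```text
clock: 12.5
tcp_pos: [0.5307, 0.1888, 0.2608]
orientation: [2.894, 1.222, 0.01]
contact_force: [1.2, -1.6, 9.9]
grip_width: 0.0169
gripper_force: 80.8
```

```bash
python3 -c "
from h import *
o=r.get_obs();print(o['moment'])
go(.529,.1890,.1046,91.9)"
```

```text
[-0.28284605 -0.23046454  0.06781239]
t 12.5 shift [-0.0019 -0.0018  0.0012] roll 0.7657 grasp [0.5316 0.1891 0.1058] yaw -44.23 j7 -0.78 F [ 1.2 -1.6  9.9] w 0.0169 80.8 tilt [0.006 0.002]
```

Call:
carry_out:
  moves:
    - [0,0,0,0.12,0.01]
    - [-0.0005,-0.0005,0,0.24,0.01]
    - [-0.001,-0.001,0,0.36,0.01]
    - [-0.001,-0.001,0,0.48,0.01]
    - [-0.001,-0.001,0,0.6,0.01]
    - [-0.001,-0.001,0,0.7,0.01]
    - [-0.001,-0.001,0,0.766,0.01]
    - [-0.001,-0.001,0,0.766,0.01]

```text
clock: 13.3
tcp_pos: [0.5293, 0.1887, 0.2606]
orientation: [-3.14, -0.056, -0.009]
contact_force: [0.6, -0.6, 9.2]
grip_width: 0.0165
gripper_force: 80.8
```

Run:
```python
from h import *
o=r.get_obs();print(o['moment'])
go(.5296,.1890,.1046,91.9)
a=snap('side','s6.png'); w=snap('wrist','w6.png')
cv2.imwrite('pics/c6.png',np.hstack([cv2.resize(a[200:480,160:400],(480,560)),cv2.copyMakeBorder(cv2.resize(w,(320,240)),0,320,0,0,0)]))
```

```text
[-0.27923544 -0.20899331  0.00259571]
t 13.3 shift [-0.0006 -0.0001  0.001 ] roll 0.0026 grasp [0.5302 0.1889 0.1056] yaw -87.95 j7 -1.38 F [ 0.6 -0.6  9.2] w 0.0165 80.8 tilt [0.006 0.001]
```

View pics/c6.png

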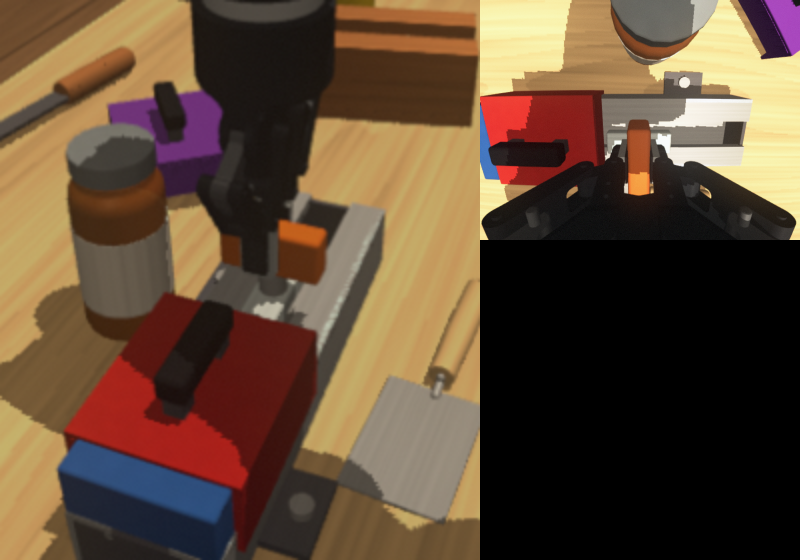

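The stop is turned, with its cross-bar pointing at the cover, which is still home. Next I let it spring up slowly and then open.

Call:
carry_out:
  moves:
    - [-0.0005,0,-0.001,0.003,0.01]
    - [-0.0005,0,-0.003,0.003,0.01]
    - [-0.0005,0,-0.005,0.003,0.01]
    - [-0.0005,0,-0.0065,0.003,0.01]
    - [-0.0005,0,-0.008,0.003,0.01]
    - [-0.0005,0,-0.008,0.003,0.01]
    - [-0.0005,0,-0.008,0.003,0.01]
    - [-0.0005,0,-0.008,0.003,0.01]
  force: 60

```text
clock: 14.2
tcp_pos: [0.5286, 0.1887, 0.268]
orientation: [-3.14, -0.054, -0.009]
contact_force: [2.7, -1.1, 6.0]
grip_width: 0.0167
gripper_force: 80.0
```

Run:
```python
from h import *
o=r.get_obs();print(o['moment'])
go(.5296,.1890,.1136,91.9)
```

```text
[-0.35143684 -1.19164492 -0.01982793]
t 14.2 shift [ 0.0001 -0.0002 -0.0006] roll 0.0013 grasp [0.5295 0.1888 0.113 ] yaw -88.02 j7 -1.39 F [ 2.7 -1.1  6. ] w 0.0167 80.0 tilt [0.006 0.001]
```

Call:
carry_out:
  moves:
    - [0,0,-0.0005,0,0.03]
    - [0,0,-0.0005,0,0.034]
    - [0,0,-0.0005,0,0.034]
    - [0,0,-0.0005,0,0.034]
    - [0,0,-0.015,0,0.034]
    - [0,0,-0.04,0,0.034]
    - [0,0,-0.08,0,0.034]
    - [0,0,-0.11,0,0.034]

```text
clock: 15.0
tcp_pos: [0.5269, 0.1883, 0.3792]
orientation: [-3.141, -0.053, -0.002]
contact_force: [2.2, 0.8, -0.3]
grip_width: 0.034
gripper_force: 0.0
```

Call:
carry_out:
  moves:
    - [-0.03,0,-0.03,0,0.034]
    - [-0.06,0,-0.03,0,0.034]
    - [-0.09,0,-0.03,0,0.034]
    - [-0.09,0.04,-0.03,0,0.034]
    - [-0.09,0.08,-0.03,0,0.034]
    - [-0.09,0.12,-0.03,0,0.034]
    - [-0.09,0.12,-0.03,0,0.034]
    - [-0.09,0.12,-0.03,0,0.034]

```text
clock: 15.8
tcp_pos: [0.4409, 0.0647, 0.4071]
orientation: [-3.139, -0.05, -0.0]
contact_force: [0.6, 0.1, 0.5]
grip_width: 0.034
gripper_force: 0.0
```

Run:
```python
from h import *
go(.5296,.1890,.3,91.9)
a=snap('side','s7.png'); w=snap('top','t7.png')
cv2.imwrite('pics/c7.png',np.hstack([cv2.resize(a[220:450,190:370],(400,511)),cv2.resize(w[215:315,150:228],(399,511),interpolation=cv2.INTER_CUBIC)]))
u=np.array([-.0334,.9994]);o=np.array([.5296,.2116])
f=lambda p:((p-[150,215])*np.array([5.115,5.11])).round(0)
for x,z in((20,.083),(-22,.124)): print(x,f(px('top',[*(o+u*x/1000),z])))
```

```text
t 15.8 shift [ 0.0926 -0.1212 -0.0477] roll -0.0011 grasp [0.4409 0.0649 0.2521] yaw -88.16 j7 -1.56 F [0.6 0.1 0.5] w 0.034 0.0 tilt [-0.     0.002]
20 [227. 252.]
-22 [325. 249.]
```

View pics/c7.png

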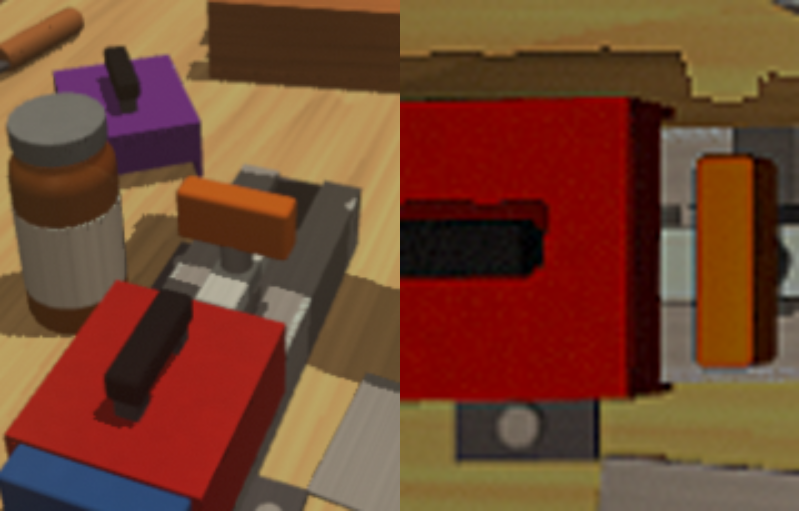

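Run:
```python
from h import *
u=np.array([-.0334,.9994]);n=np.array([-.9994,-.0334]);o=np.array([.5296,.2116])
o1,d1=ray('top',213.7,265.9); o2,d2=ray('side',297.1,307.8)
d1/=np.linalg.norm(d1);d2/=np.linalg.norm(d2)
t=np.linalg.lstsq(np.c_[d1,-d2],o2-o1,rcond=None)[0]
p1,p2=o1+t[0]*d1,o2+t[1]*d2
for p in(p1,p2): print(p.round(4),'rail',((p[:2]-o)@u*1e3).round(1),((p[:2]-o)@n*1e3).round(1))
for z in (.115,.124): print(z,px('side',[*at('top',213.7,265.9,z)]).round(1))
for uu,v in((698,155),(755,155),(752,365),(697,365)):
    q=at('top',150+(uu-400)/5.115,215+v/5.11,.124)[:2]-o;print((q@u*1e3).round(1),(q@n*1e3).round(1))
q=at('top',150+(627-400)/5.115,215+250/5.11,.083)[:2]-o;print('cover end',(q@u*1e3).round(1))
```

```text
[0.5271 0.1895 0.1235] rail -22.0 3.2
[0.5251 0.1887 0.1233] rail -22.7 5.2
0.115 [294.6 314.5]
0.124 [295.3 307.3]
-13.7 -28.3
-30.9 -28.0
-30.0 34.5
-13.6 34.3
cover end 20.2
```

The measurements are within tolerance:
- **Height:** stop origin about 31.4 mm.
- **Position:** rail x −22, y +3.
- **Turn:** square to the channel.
- **Cover:** end face at rail x +20, so it is home.

Handing in.

```bash
python3 -c "
from bench import r
print(r.hand_in())"
```

```text
the job is handed in; nothing more can be done
None
```

I handed the job in with the cover home against the block and the orange stop sprung up in the lips about 8 mm behind it, measured just before; no verdict came back, and I viewed 11 pictures against the limit of 10.

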